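Open the tape stand and hang a roll on it

TASK

Unlock the tape stand: draw the lock pin straight up out of the end of its bar and park it upright in the stand's side notch, pushed well in, with its neck in the slot and its collar resting flat on the plate. Then take the big roll of masking tape out of the rack, pass it over the end of the bar and leave it hanging there between the end block and the post. Leave the small roll, the bottle, the jar and the scraper standing or lying where they are.

Things in the scene. Friction and masses are not known exactly. Their poses are not given: they have to be found in the camera images.
- stand: fixed tape stand; origin under the centre of its dark base plate (170 x 100 x 8 mm), z up. A square post (24 mm, up to z = 131 mm) at x = +60 mm carries a level round bar along x, free end at -x, that ends in a bored block. The park plate with the side notch sticks out on the post's +y side
- bore_mouth (a point): centre of the bore's upper mouth, on top of the bar's end block (aluminium, 30 x 30 x 30 mm, centred on the bar's axis at stand x = -60 mm, top at z = 140 mm); vertical through bore of 16 mm. Axes as the stand's
- bar_mid (a point): middle of the bar, on its axis, 125 mm above the bench; steel bar of 16 mm diameter, bare from 45 mm on the free end's side (-x) to 48 mm on the post's side (+x). Axes as the stand's (x along the bar)
- notch_seat (a point): where the pin's axis belongs when parked, level with the park plate's top (100 mm above the bench). Plate: steel, 5 mm thick, 50 mm wide along x, its 11 mm wide slot (the side notch) open towards the stand's +y; the slot's closed end is 5.5 mm further in (-y). Axes as the stand's
- notch_mouth (a point): middle of the slot's flared open mouth (about 32 mm wide there), 30 mm out from the seat along the stand's +y, level with the plate's top
- pin: loose steel lock pin, 94 mm long, in the bore at first with its collar on the end block; origin at its lower tip, z along it to the grip. From the tip: shank of 14 mm diameter to 42 mm, neck of 8 mm from 42 to 55 mm (only the neck fits the notch, entering from the side), collar of 24 mm from 55 to 60 mm, dark round grip of 16 mm from 60 to 94 mm
- pin_collar (a point): on the pin's axis at the underside of the collar
- pin_grip (a point): on the pin's axis in the grip, 12 mm below its top, where to pinch it
- rack: fixed plywood rack, 110 (x) x 150 (y) mm; origin at the centre of its underside. Two slots side by side at y = -45 and +45 mm, each between two 4 mm fins with 27 mm between them, up to z = 55 mm; in each a roll stands on edge, its axis along the rack's y. Which roll is in which slot varies
- big_roll: loose roll of masking tape, outer diameter 104 mm, hole about 74 mm clear, 24 mm wide; origin at the centre of one face, z along the roll's axis through it. Stands on edge in a rack slot, its top edge at about 123 mm height
- big_roll_centre (a point): centre of the big roll
- small_roll: loose small roll, diameter 80 mm, 24 mm wide, narrow core; origin at the centre of one face, z along its axis. Stands on edge in the other slot of the rack; to be left there
- white_bottle: loose white bottle with a blue cap, 62 mm diameter, 185 mm high; origin at the centre of its underside. Stands beside the bar's free end; a bystander
- jar: loose jar with a black lid, 68 mm diameter, 107 mm high; origin at the centre of its underside. Stands on the other side of the bar's free end; a bystander
- scraper_tool: loose scraper lying flat, steel blade 100 mm wide, red handle, 164 mm long, 14 mm high; origin at the middle of the underside, y along it; a bystander

How it is judged:
By the outcome, as a careful person would: the job done as asked, in the order asked, and still so for the second after the job is handed in, with the robot touching nothing.
It also fails if it takes over 61 s, if anything falls off the work surface, if the arm or the gripper's body presses on something with over 40 N, if the wrist force passes 120 N, or if a joint passes its speed limit or range.

ROBOT

A 6-joint arm with a two-finger parallel gripper is mounted at the origin on a cart in front of the work surface, level with it; the furniture and walls round the work are solid. World frame = base frame: x ahead of the robot, y to its left, z up, the work surface at z = 0. Lengths are in m, angles in rad, forces in N, time in s.
With the tool pointing down it reaches from about 0.4 to 0.925 m from the base axis. Payload 3.4 kg.
Tool frame: the origin (TCP) lies at the very end of the fingers, on their centre line; the grasp point (between the pads) lies 19 mm behind it (r.hold_point_z is the distance from the TCP to the grasp point, in m); z points along the fingers, y is the direction in which the jaws open and shut (so a half turn about z gives the same grasp; the last joint's range is limited). The gripper opens to 85 mm and grips with 20 to 120 N. Pads are 22 mm wide; open, the fingers measure 114 mm over their backs; the gripper's body (76 mm by 85 mm) begins 54 mm behind the grasp point. The pads swing forward as they close: fully open they stand 13 mm farther back than shut.
Start: joints at [-1.286, 0.307, 1.506, -0, 1.328, -0.073], TCP at [0.202, -0.538, 0.231] pointing down, gripper open.
Joint ranges: [-3.12, 3.12], [-1.05, 2.28], [0.14, 2.33], [-1.42, 4.57], [0.1, 2.73], [-2.68, 2.68]. Speed limits (rad/s): [2.57, 2.57, 3.14, 3.14, 3.14, 3.14].

INTERFACE

Orientations are given as a 3x3 rotation matrix whose columns are the frame's x, y, z axes.
In Python, from station import r gives the robot as it stands.
- The arm moves only by the tool play_rows, never from a script. Its argument "moves" is a list of rows, each an object of numbers: "dx", "dy", "dz": the shift along the tool's x, y, z each as a share of 0.15 m, from -1 to 1; "rx", "ry", "rz": the turn, a rotation vector about the tool's x, y, z each as a share of 360 degrees, from -1 to 1; "jaw": the closure, from -1 (fully open) to 1 (shut). In form: [{"dx": .., "dy": .., "dz": .., "rx": .., "ry": .., "rz": .., "jaw": ..}, ...]. A call has 1 to 5 rows; each row is the pose to reach, as a shift and turn from the pose commanded when the call began, along the tool's axes at that moment, turning the shorter way round; what a row does not reach only later rows make up. A row lasts 1/8 s, in which the tool goes at most 62.5 mm and 10.7 degrees, less where a joint would pass 70% of its speed; a pose out of reach is approached as far as the arm can. A call with a number of a shift or a turn outside -1 to 1 is refused whole. A call with a gripper value outside its range is refused whole. The fingers move at their own pace and stop on an object; "squeeze" is the grip in N (left out, the last holds). Time passes only in rows, so rows that repeat a pose let the fingers close. It gives the time, the measured TCP pose, the force and the opening at its end, in the units of the state.
- r.get_obs(): the state, without advancing time (a new reading comes with each control period).
- r.grab_frame(name): name is "side" or "top"; returns a dict with "color" (420x560x3 uint8, blue, green, red), "depth" (420x560 float32, m along the optical axis (not along the pixel's ray), 0 where there is no reading), "mtx" (3x3 intrinsics, pixels), "k1" (the pictures are not rectified: a ray, as slopes to the right and down, at radius r is drawn at 1 + k1 r^2 times it, then the intrinsics apply), "rvec" (rotation vector, rad) and "tvec" (3), from world to camera coordinates, as OpenCV has them. Camera axes: x right, y down, z forward; pixel columns grow to the right and rows downward; lengths in m; the calibration is good to about 2 mm. A picture is of the moment at which its call begins.
- r.hand_in(): hands the job in, once; it reports no verdict.
The state is a dict: "t": time; "joints": joint angles; "dq": joint speeds; "effort": joint torques, N m; "ee_pos": TCP position; "eef_rot": TCP orientation; "contact_force": force on the tool from outside, world axes, zero at the start; "torque": the same for the moment, N m; "grip_width": finger opening in m.
Only numpy, scipy, OpenCV 4.12 (cv2) and the standard library are available. Lean on these libraries where they do the work, as an engineer would, in place of code of your own. Each camera call takes 0.05 s, during which the arm holds its last target. There are 200 camera calls.

## Working session

There is one attempt and no reset: what is moved stays moved. The work goes in short steps, Python scripts to look and compute and a tool call to move; the robot and the scene stay as the last step left them, time stands still between calls to the robot, and variables do not carry over. Pictures are saved under pics/ and viewed, about 8 in all and at most 12, crops included, and the job is handed in when it is done.

Besides the shell and the picture viewer there is one more tool, called by a JSON object that holds its "fn" and its "kwargs". play_rows: Moves the arm, as the interface text tells. Shift numbers are shares of 0.15 m and turn numbers shares of 360 degrees, none past 1 either way. Its arguments: {"type":"object","properties":{"moves":{"type":"array","items":{"type":"object","properties":{"dx":{"type":"number"},"dy":{"type":"number"},"dz":{"type":"number"},"rx":{"type":"number"},"ry":{"type":"number"},"rz":{"type":"number"},"jaw":{"type":"number"}}}},"squeeze":{"type":"number"}},"required":["moves"]}

```bash
mkdir -p pics; ls; cat > h.py <<'E'
import numpy as np,cv2,pickle
from station import r
def grab(n,save=None):
    f=r.grab_frame(n)
    if save: cv2.imwrite('pics/%s.png'%save,f['color']); pickle.dump(f,open('pics/%s.pkl'%save,'wb'))
    return f
def load(s): return pickle.load(open('pics/%s.pkl'%s,'rb'))
def cam(f):
    R=cv2.Rodrigues(np.array(f['rvec'],float))[0]; return R,np.array(f['tvec'],float).ravel()
def slopes(f,px):
    d=np.array([f['k1'],0,0,0,0],float)
    return cv2.undistortPoints(np.array(px,float).reshape(-1,1,2),np.array(f['mtx'],float),d).reshape(-1,2)
def ray(f,px):
    R,t=cam(f); s=slopes(f,px); d=np.c_[s,np.ones(len(s))]@R; return -R.T@t,d
def onz(f,px,z):
    o,d=ray(f,px); return o+d*((z-o[2])/d[:,2])[:,None]
def proj(f,P):
    return cv2.projectPoints(np.array(P,float).reshape(-1,3),np.array(f['rvec'],float),np.array(f['tvec'],float),np.array(f['mtx'],float),np.array([f['k1'],0,0,0,0],float))[0].reshape(-1,2)
def cloud(f):
    h,w=f['depth'].shape; v,u=np.mgrid[:h,:w]; R,t=cam(f)
    s=slopes(f,np.c_[u.ravel(),v.ravel()]); z=f['depth'].ravel()
    P=(np.c_[s,np.ones(len(s))]*z[:,None]-t)@R; P[z==0]=np.nan
    return P.reshape(h,w,3)
E
python3 - <<'E'
from h import *
s=r.get_obs();print(s)
for n in('top','side'):
    f=grab(n,n+'0');R,t=cam(f);print(n,-R.T@t,R[2],f['mtx'].ravel(),f['k1'])
E
```

```text
pics
{'t': 0.0, 'joints': array([-1.28550942e+00,  3.07580081e-01,  1.50768001e+00,  1.32581262e-05,
        1.32840249e+00, -7.34743071e-02]), 'dq': array([ 0.00149619,  0.0006604 ,  0.00053822,  0.00051716, -0.00032954,
       -0.00045109]), 'effort': array([-1.20010889e-03, -4.57559931e+01, -2.51912463e+01, -1.74758125e-04,
        1.31351722e-02, -9.93339704e-07]), 'ee_pos': array([ 0.20168799, -0.53771697,  0.23037449]), 'eef_rot': array([[ 9.36333666e-01,  3.51111008e-01, -5.70195455e-04],
       [ 3.51111433e-01, -9.36331566e-01,  1.98988634e-03],
       [ 1.64778997e-04, -2.06339972e-03, -9.99997858e-01]]), 'contact_force': array([-0.21440393,  0.67005993, -0.37370656]), 'torque': array([ 0.0740474 , -0.04296644, -0.05007187]), 'grip_width': 0.08539521737447127}
top [0.1455859  0.00317471 0.94779295] [ 0.47494414 -0.05062541 -0.87855855] [399.86063532   0.         278.42897955   0.         399.86063532
 210.70722119   0.           0.           1.        ] 0.02103668753364747
side [0.19956102 0.77072723 0.66855598] [ 0.34876121 -0.79104339 -0.50260917] [411.51983424   0.         277.74370755   0.         411.51983424
 212.05683955   0.           0.           1.        ] -0.11488457495933976
```

View pics/top0.png

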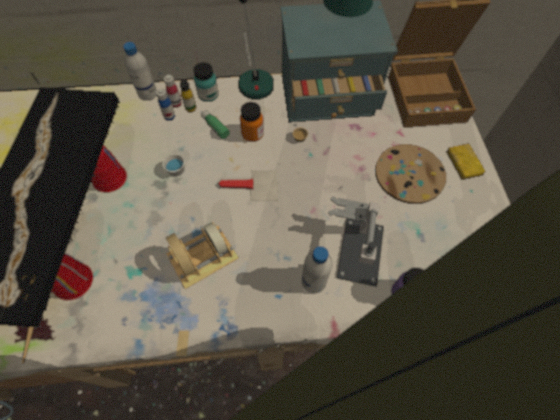

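View pics/side0.png

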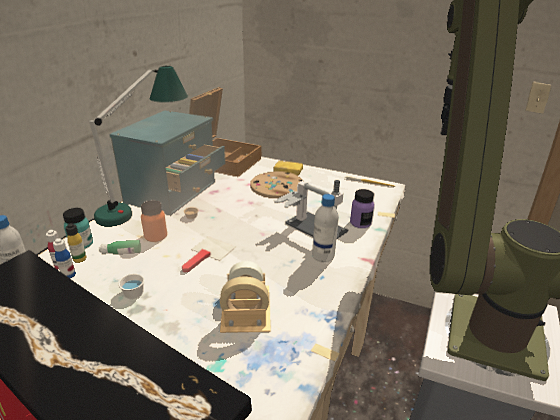

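The top view shows the rack at about (200,255), the stand's dark base at (360,248), the bottle at (318,270), the purple jar at (410,285) and the scraper at (245,185). In the side view the pin is at about (337,190), the bar end is near it, and the big roll is at (245,295).

```bash
python3 - <<'E'
from h import *
a=load('top0');b=load('side0')
c1=cv2.resize(a['color'][180:310,290:440],None,fx=4,fy=4,interpolation=cv2.INTER_CUBIC)[:, :600]
c2=cv2.resize(b['color'][165:265,270:390],None,fx=5,fy=5,interpolation=cv2.INTER_CUBIC)
c1=cv2.convertScaleAbs(c1,alpha=1.6)
im=np.zeros((520+0,1,3),np.uint8)
c1=cv2.resize(c1,(400,347));c2=cv2.resize(c2,(400,333))
im=np.zeros((347,800,3),np.uint8);im[:,:400]=c1;im[:333,400:]=c2
cv2.imwrite('pics/crop1.png',im)
for n,f in(('top',a),('side',b)):
    P=cloud(f)
    g=f['color'].max(2)
    m=(P[...,2]>0.0)&(P[...,2]<0.02)&(g<75)&(P[...,0]>.2)&(P[...,0]<.7)&(P[...,1]>-.5)&(P[...,1]<-.05)
    k=cv2.connectedComponentsWithStats(m.astype(np.uint8))
    for i in range(1,k[0]):
        if k[2][i,4]>150:
            q=P[k[1]==i]; rc=cv2.minAreaRect((q[:,:2]*1000).astype(np.float32)); print(n,k[2][i],rc,np.median(q[:,2]))
    m=(P[...,2]>0.03)&(P[...,2]<.2)&(P[...,0]>.2)&(P[...,0]<.6)&(P[...,1]>-.1)&(P[...,1]<.3)
    k=cv2.connectedComponentsWithStats(m.astype(np.uint8))
    for i in range(1,k[0]):
        if k[2][i,4]>50: q=P[k[1]==i]; print(n,'rk',k[2][i],np.nanmin(q,0),np.nanmax(q,0))
E
```

```text
top [ 337  219   45   67 1699] ((519.0335693359375, -247.17239379882812), (99.58879852294922, 170.19253540039062), 71.99275207519531) 0.00846769658775511
top rk [201 222  31  38 497] [0.52045443 0.07864145 0.03030692] [0.5994966  0.14864355 0.09938658]
top rk [166 233  33  46 622] [0.4767361  0.15839515 0.03057528] [0.5732689  0.22803643 0.12569584]
top rk [302 252  11  37 272] [ 0.42615988 -0.09990597  0.03163439] [ 0.47519866 -0.08579806  0.15576293]
side rk [313 200  22  55 809] [ 0.42434548 -0.09999969  0.03015417] [ 0.48001403 -0.08085531  0.18345223]
side rk [ 220  261   49   59 2110] [0.47710756 0.08041844 0.03007979] [0.59958944 0.23197083 0.12484139]
```

View pics/crop1.png

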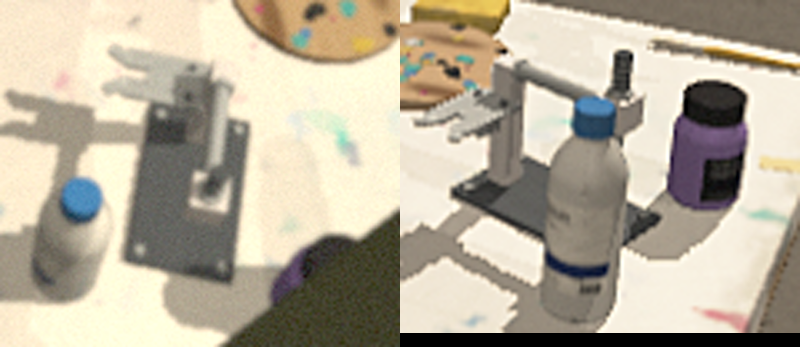

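The crop confirms the layout. The park plate is on the post's left side (world +y), with its mouth opening left. The pin is in the end block nearest the robot, with the bottle on one side and the jar on the other.

```bash
cat >> h.py <<'E'
yaw=np.deg2rad(-18.0); S0=np.array([.519,-.247,0])
SR=np.array([[np.cos(yaw),-np.sin(yaw),0],[np.sin(yaw),np.cos(yaw),0],[0,0,1]])
def toS(P): return (P-S0)@SR
def toW(P): return S0+np.array(P)@SR.T
E
python3 - <<'E'
from h import *
def st(n,q): print(n,len(q),'min',np.nanpercentile(q,2,0).round(4),'max',np.nanpercentile(q,98,0).round(4),'med',np.nanmedian(q,0).round(4))
for n in('top0','side0'):
    f=load(n);P=cloud(f);S=toS(P);c=f['color'].astype(int);print(n)
    x,y,z=S[...,0],S[...,1],S[...,2]
    box=lambda a,b,cc,d,e,g:(x>a)&(x<b)&(y>cc)&(y<d)&(z>e)&(z<g)
    st('plate',S[box(.02,.12,.02,.13,.09,.108)])
    st('blocktop',S[box(-.085,-.035,-.025,.025,.134,.145)])
    st('grip',S[box(-.085,-.035,-.025,.025,.15,.178)])
    st('griptop',S[box(-.085,-.035,-.025,.025,.175,.186)])
    st('posttop',S[box(.03,.09,-.025,.025,.126,.136)])
    blue=(c[...,0]>c[...,2]+50)
    st('cap',S[box(-.2,0,.03,.2,.15,.2)&blue])
    st('captop',S[box(-.2,0,.03,.2,.181,.19)])
    st('bottle',S[box(-.2,0,.03,.2,.03,.12)])
    st('jar',S[box(-.2,0,-.2,-.04,.02,.1)]); st('jartop',S[box(-.2,0,-.2,-.04,.103,.112)])
    m=(P[...,2]>0.03)&(P[...,2]<.2)&(P[...,0]>.4)&(P[...,0]<.65)&(P[...,1]>.0)&(P[...,1]<.3)
    q=P[m]; 
    for lo,hi in((.05,.058),(.1,.13)):
        w=q[(q[:,2]>lo)&(q[:,2]<hi)]; print(lo,len(w),cv2.minAreaRect((w[:,:2]*1000).astype(np.float32)))
    w=P[(P[...,0]>.4)&(P[...,0]<.7)&(P[...,1]>0)&(P[...,1]<.3)&(P[...,2]>.005)&(P[...,2]<.2)&(c[...,2]>c[...,0]+30)]
    print('rackall',cv2.minAreaRect((w[:,:2]*1000).astype(np.float32)))
E
```

```text
top0
plate 546 min [0.0364 0.0215 0.096 ] max [0.0857 0.0963 0.1043] med [0.0593 0.0548 0.1004]
blocktop 109 min [-0.0748 -0.0142  0.1343] max [-0.0445  0.0155  0.1448] med [-0.0679  0.0045  0.1404]
grip 60 min [-0.0675 -0.0063  0.1511] max [-0.0576  0.0084  0.1779] med [-0.0652  0.0023  0.1677]
griptop 42 min [-0.0669 -0.0055  0.1758] max [-0.0527  0.0068  0.1821] med [-5.980e-02  1.000e-04  1.788e-01]
posttop 135 min [ 0.0315 -0.0115  0.1275] max [0.0707 0.0107 0.1352] med [0.0532 0.0003 0.1315]
cap 138 min [-0.1177  0.091   0.1829] max [-0.0935  0.1156  0.1878] med [-0.106   0.1034  0.1855]
captop 188 min [-0.1189  0.0882  0.1823] max [-0.0903  0.1176  0.1877] med [-0.1048  0.103   0.1852]
bottle 335 min [-0.1348  0.0752  0.0324] max [-0.1123  0.1327  0.118 ] med [-0.1306  0.1047  0.078 ]
jar 135 min [-0.0991 -0.0931  0.0265] max [-0.064  -0.0817  0.0962] med [-0.0879 -0.0847  0.0733]
jartop 155 min [-0.0965 -0.1223  0.104 ] max [-0.059  -0.089   0.1104] med [-0.0739 -0.1016  0.1077]
0.05 227 ((546.0215454101562, 153.06488037109375), (95.31285095214844, 124.42306518554688), 26.574
[... 854 characters left out ...]
  0.1812] max [-0.0898  0.1208  0.186 ] med [-0.1051  0.1068  0.1839]
bottle 662 min [-0.1343  0.0957  0.033 ] max [-0.0845  0.1373  0.1181] med [-0.1202  0.1291  0.0767]
jar 530 min [-0.1193 -0.1242  0.0222] max [-0.0614 -0.0798  0.0983] med [-0.1002 -0.0905  0.0617]
jartop 145 min [-0.1123 -0.1394  0.1037] max [-0.0602 -0.0877  0.1084] med [-0.0863 -0.1118  0.1064]
0.05 304 ((546.2561645507812, 155.14865112304688), (97.60783386230469, 128.97601318359375), 24.371315002441406)
0.1 502 ((527.7276000976562, 195.3152618408203), (84.05711364746094, 28.209352493286133), 25.93118667602539)
rackall ((578.3067016601562, 101.46868896484375), (113.48151397705078, 278.1346435546875), 29.19926643371582)
```

```bash
cat >> h.py <<'E'
S0=S0+SR@np.array([0,.0017,0])
from scipy.spatial.transform import Rotation as Ro
def Rd(deg):  # tool down, tool y at deg
    a=np.deg2rad(deg); y=np.array([np.cos(a),np.sin(a),0]); z=np.array([0,0,-1.]); return np.c_[np.cross(y,z),y,z]
def go(p,deg):
    s=r.get_obs(); R=s['eef_rot']; d=R.T@(np.array(p)-s['ee_pos'])/.15
    v=Ro.from_matrix(R.T@Rd(deg)).as_rotvec()/(2*np.pi)
    print('t',round(s['t'],2),'pos',s['ee_pos'].round(4),'w',round(s['grip_width'],4),'F',s['contact_force'].round(1)); print('d',d.round(3),'r',v.round(4))
E
python3 - <<'E'
from h import *
for n in('top0','side0'):
    P=cloud(load(n));S=toS(P);x,y,z=S[...,0],S[...,1],S[...,2]
    m=(z>.094)&(z<.107)&(x>.03)&(x<.09)&(y>.015)&(y<.12); q=S[m]
    for a in np.arange(.034,.088,.004):
        w=np.sort(q[abs(q[:,0]-a)<.002][:,1]);print(n,a.round(3),(w*1000).round(0).astype(int))
print(toW([-.06,0,.23]))
go(toW([-.06,0,.225]),-18)
E
```

```text
top0 0.034 [25 52 71 76 92 93]
top0 0.038 [16 16 18 19 20 21 23 23 24 26 28 29 30 31 33 33 35 35 37 38 38 40 41 42
 43 44 45 47 47 48 49 50 50 53 54 55 57 57 59 59 60 61 62 63 64 65 66 69
 69 72 72 73 74 74 76 77 78 79 81 81 82 86 88 91 94 95 96]
top0 0.042 [16 19 20 20 21 22 23 24 26 26 29 30 31 32 33 34 36 36 39 41 43 45 46 48
 50 53 55 56 57 58 60 61 62 63 65 67 67 69 70 72 75 77 79 80 82 84 86 87
 89 89 91 92 94 94 96 97 99 99]
top0 0.046 [15 17 18 21 23 25 25 27 27 29 32 34 37 37 39 39 41 42 43 46 48 49 51 51
 53 54 56 58 61 63 63 65 66 68 68 70 73 75 77 78 80 82 84 85 85 87 90 90
 92 92 95]
top0 0.05 [15 16 18 18 20 23 25 27 30 30 32 35 35 37 39 42 43 44 47 47 49 52 52 54
 56 57 59 59 61 64 66 69 71 73 75 76 78 80 83 86 88 88]
top0 0.054 [18 21 23 24 25 28 28 30 32 33 35 37 38 42 44 45 47 54 57 59 62 64 66 67
 69 69 71 72 73 74 76 79 81 81 83]
top0 0.058 [16 16 17 19 19 21 21 24 26 26 31 33 35 36 40 41 42 43 45 47 50 50 52 53
 54 55 57 58 60 64 77 79]
top0 0.062 [20 22 24 27 28 29 29 31 31 33 34 36 38 39 41 41 43 44 45 46 48 48 50 53
 55 60 61]
top0 0.066 [17 17 20 22 24 25 26 
[... 1207 characters left out ...]
9 61 68 70 74 76 81 85]
side0 0.058 [19 19 21 26 27 31 35 40 42 45 50 53 58 65 77]
side0 0.062 [22 36 42 44 49 53 59 62 65]
side0 0.066 [22 27 28 31 37 38 42 43 45 49 52 59 60 61 74 83 83]
side0 0.07 [17 17 21 27 33 48 53 60 61 61 63 67 69 70 73 75 75 78 84 89]
side0 0.074 [19 21 26 28 32 35 39 42 44 49 55 63 65 73 75 79 81 85 87 89 91]
side0 0.078 [22 25 27 28 31 35 42 51 53 55 59 62 68 80 85 90 93 94 95 95 96]
side0 0.082 [29 37 37 45 52 57 62 66 72 72 74 75 80 85 87 98 98]
side0 0.086 [22 23 30 37 40 46 48 55 64 67 75 80 83 88 91 98 99]
[ 0.46246194 -0.22684218  0.23      ]
t 0.1 pos [ 0.2017 -0.5378  0.2305] w 0.0854 F [-0.3  0.1 -0.4]
d [ 2.355 -1.33   0.039] r [-0.0003 -0.0002 -0.1429]
```

{"fn": "play_rows", "kwargs": {"moves": [{"dx":0.4,"dy":-0.226},{"dx":0.75,"dy":-0.424},{"dx":1,"dy":-0.565}], "squeeze": 40}}

```text
invalid input at $.moves[0]: expected keys dx, dy, dz, rx, ry, rz, jaw
```

{"fn": "play_rows", "kwargs": {"moves": [{"dx":0.4,"dy":-0.226},{"dx":0.75,"dy":-0.424},{"dx":1,"dy":-0.565},{"dx":1,"dy":-0.565,"jaw":-0.4}]}}

```text
invalid input at $.moves[0]: expected keys dx, dy, dz, rx, ry, rz, jaw
```

{"fn": "play_rows", "kwargs": {"moves": [{"dx":0.1,"dy":-0.05,"rz":-0.028},{"dx":0.2,"dy":-0.1,"rz":-0.056},{"dx":0.355,"dy":-0.2,"rz":-0.085},{"dx":0.355,"dy":-0.2,"rz":-0.114},{"dx":0.355,"dy":-0.2,"rz":-0.143}]}}

```text
invalid input at $.moves[0]: expected keys dx, dy, dz, rx, ry, rz, jaw
```

{"fn": "play_rows", "kwargs": {"moves": [{"jaw":-0.4},{"jaw":-0.4}]}}

```text
invalid input at $.moves[0]: expected keys dx, dy, dz, rx, ry, rz, jaw
```

```bash
python3 - <<'E'
from h import *
go(toW([-.06,0,.150]),-18)
for n in('top','side'): 
    f=grab(n,n+'1')
    P=toS(cloud(f)); q=P[(abs(P[...,0]+.06)<.03)&(abs(P[...,1])<.03)&(P[...,2]>.172)&(P[...,2]<.19)];print(n,len(q),q.min(0) if len(q) else 0,q.max(0) if len(q) else 0)
a=load('top1')['color'][190:310,290:410];b=load('side1')['color'][130:250,270:390]
cv2.imwrite('pics/c2.png',cv2.resize(np.hstack([a,b]),None,fx=3.3,fy=3.3))
E
```

```text
t 0.1 pos [ 0.2017 -0.5378  0.2305] w 0.0854 F [-0.3  0.1 -0.4]
d [ 2.355 -1.33   0.539] r [-0.0003 -0.0002 -0.1429]
top 51 [-0.06652739 -0.00852912  0.17230012] [-0.05103841  0.00673129  0.18128218]
side 24 [-0.06625661 -0.00653244  0.17211348] [-0.05261568  0.00988246  0.17995581]
```

View pics/c2.png

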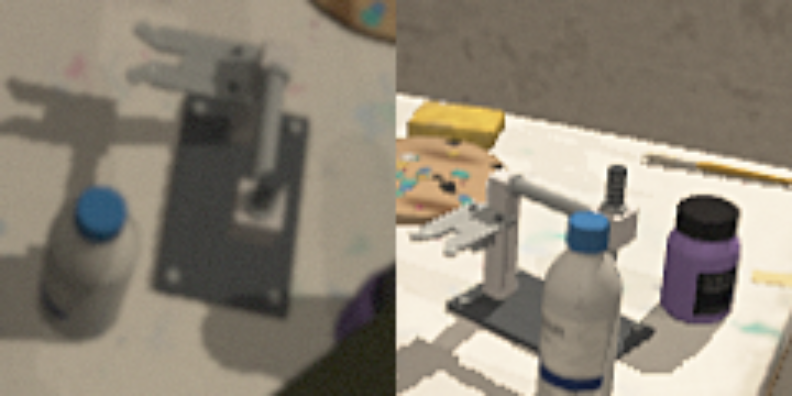

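All seven keys are required in each row. The move was refused, so the picture shows the scene unchanged.

{"fn": "play_rows", "kwargs": {"moves": [{"dx":0.4,"dy":-0.226,"dz":0,"rx":0,"ry":0,"rz":0,"jaw":-1},{"dx":0.75,"dy":-0.424,"dz":0,"rx":0,"ry":0,"rz":0,"jaw":-1},{"dx":1,"dy":-0.565,"dz":0,"rx":0,"ry":0,"rz":0,"jaw":-1}], "squeeze": 40}}

```text
t: 0.57
ee_pos: [0.3135, -0.4043, 0.2311]
eef_rot: [[0.936, 0.351, 0.0], [0.351, -0.936, 0.001], [0.0, -0.001, -1.0]]
contact_force: [0.3, -0.6, 0.2]
grip_width: 0.085
```

{"fn": "play_rows", "kwargs": {"moves": [{"dx":0.4,"dy":-0.226,"dz":0,"rx":0,"ry":0,"rz":0,"jaw":-0.4},{"dx":0.75,"dy":-0.424,"dz":0,"rx":0,"ry":0,"rz":0,"jaw":-0.4},{"dx":1,"dy":-0.565,"dz":0,"rx":0,"ry":0,"rz":0,"jaw":-0.4}]}}

```text
t: 0.95
ee_pos: [0.4244, -0.2722, 0.2313]
eef_rot: [[0.936, 0.352, 0.0], [0.352, -0.936, 0.0], [0.0, -0.0, -1.0]]
contact_force: [0.3, -1.0, 0.8]
grip_width: 0.0596
```

{"fn": "play_rows", "kwargs": {"moves": [{"dx":0.15,"dy":-0.08,"dz":0,"rx":0,"ry":0,"rz":-0.028,"jaw":-0.4},{"dx":0.28,"dy":-0.15,"dz":0,"rx":0,"ry":0,"rz":-0.056,"jaw":-0.4},{"dx":0.355,"dy":-0.2,"dz":0,"rx":0,"ry":0,"rz":-0.085,"jaw":-0.4},{"dx":0.355,"dy":-0.2,"dz":0,"rx":0,"ry":0,"rz":-0.114,"jaw":-0.4},{"dx":0.355,"dy":-0.2,"dz":0,"rx":0,"ry":0,"rz":-0.143,"jaw":-0.4}]}}

```text
t: 1.58
ee_pos: [0.4626, -0.2271, 0.2311]
eef_rot: [[0.302, 0.953, -0.0], [0.953, -0.302, 0.0], [0.0, -0.0, -1.0]]
contact_force: [-0.4, -0.9, -0.6]
grip_width: 0.0595
```

{"fn": "play_rows", "kwargs": {"moves": [{"dx":0,"dy":0,"dz":0,"rx":0,"ry":0,"rz":0,"jaw":-0.4},{"dx":0,"dy":0,"dz":0,"rx":0,"ry":0,"rz":0,"jaw":-0.4}]}}

```text
t: 1.82
ee_pos: [0.4625, -0.2276, 0.2312]
eef_rot: [[0.311, 0.95, -0.0], [0.95, -0.311, 0.0], [0.0, -0.0, -1.0]]
contact_force: [-0.2, 0.1, 0.8]
grip_width: 0.0597
```

```bash
python3 - <<'E'
from h import *
go(toW([-.06,0,.150]),-18)
for n in('top','side'): f=grab(n,n+'2')
a=load('top2')['color'][190:310,290:410];b=load('side2')['color'][110:230,270:390]
cv2.imwrite('pics/c3.png',cv2.resize(np.hstack([a,b]),None,fx=3.3,fy=3.3))
E
```

```text
t 1.82 pos [ 0.4625 -0.2276  0.2312] w 0.0597 F [-0.2  0.1  0.8]
d [ 0.004 -0.001  0.541] r [-0.     -0.     -0.0004]
```

View pics/c3.png

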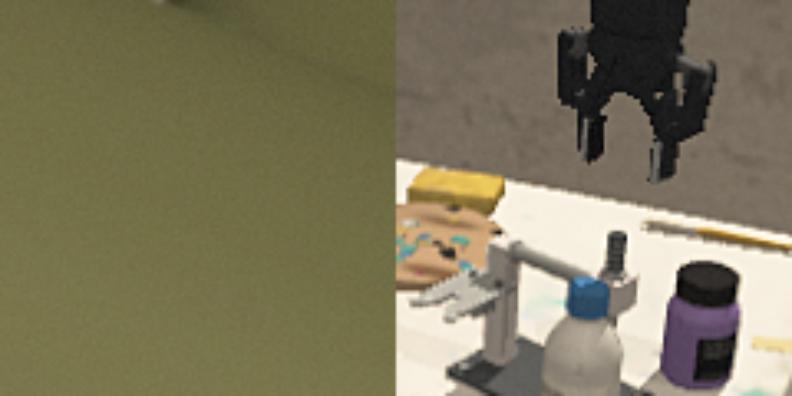

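The side view shows the open gripper centred above the pin (about (617,250) in the crop). The arm hides the top view. Next I descend and pinch.

{"fn": "play_rows", "kwargs": {"moves": [{"dx":0.002,"dy":0,"dz":0.27,"rx":0,"ry":0,"rz":0,"jaw":-0.4},{"dx":0.002,"dy":0,"dz":0.45,"rx":0,"ry":0,"rz":0,"jaw":-0.4},{"dx":0.002,"dy":0,"dz":0.53,"rx":0,"ry":0,"rz":0,"jaw":-0.4},{"dx":0.002,"dy":0,"dz":0.53,"rx":0,"ry":0,"rz":0,"jaw":0.3},{"dx":0.002,"dy":0,"dz":0.53,"rx":0,"ry":0,"rz":0,"jaw":1}]}}

```text
t: 2.55
ee_pos: [0.4635, -0.2278, 0.1528]
eef_rot: [[0.309, 0.951, 0.002], [0.951, -0.309, -0.001], [-0.0, 0.002, -1.0]]
contact_force: [0.4, -0.4, -0.2]
grip_width: 0.024
```

{"fn": "play_rows", "kwargs": {"moves": [{"dx":0,"dy":0,"dz":0,"rx":0,"ry":0,"rz":0,"jaw":1},{"dx":0,"dy":0,"dz":0,"rx":0,"ry":0,"rz":0,"jaw":1},{"dx":0,"dy":0,"dz":0,"rx":0,"ry":0,"rz":0,"jaw":1}]}}

```text
t: 2.92
ee_pos: [0.4637, -0.2279, 0.153]
eef_rot: [[0.308, 0.951, 0.002], [0.951, -0.308, -0.001], [-0.001, 0.003, -1.0]]
contact_force: [-0.3, -0.3, 5.0]
grip_width: 0.0146
```

```bash
python3 - <<'E'
from h import *
print(r.get_obs()['contact_force'])
f=grab('side','side3')
P=toS(cloud(f));m=f['depth']>0
c=f['color'][150:250,290:390]
cv2.imwrite('pics/c4.png',cv2.resize(c,None,fx=5,fy=5))
E
```

```text
[-0.27519685 -0.30980196  5.04489321]
```

View pics/c4.png

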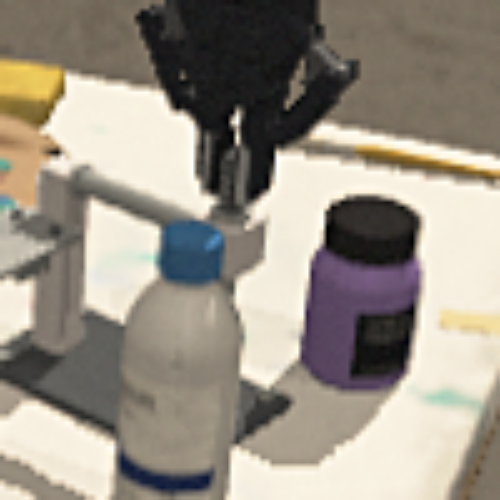

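The pads close on the grip at about (225,185) in the crop, with the collar just below. Next I lift the pin straight up.

{"fn": "play_rows", "kwargs": {"moves": [{"dx":0,"dy":0,"dz":-0.1,"rx":0,"ry":0,"rz":0,"jaw":1},{"dx":0,"dy":0,"dz":-0.2,"rx":0,"ry":0,"rz":0,"jaw":1},{"dx":0,"dy":0,"dz":-0.32,"rx":0,"ry":0,"rz":0,"jaw":1},{"dx":0,"dy":0,"dz":-0.45,"rx":0,"ry":0,"rz":0,"jaw":1},{"dx":0,"dy":0,"dz":-0.52,"rx":0,"ry":0,"rz":0,"jaw":1}], "squeeze": 60}}

```text
t: 3.6
ee_pos: [0.4626, -0.2272, 0.2314]
eef_rot: [[0.308, 0.951, 0.001], [0.951, -0.308, -0.0], [-0.0, 0.001, -1.0]]
contact_force: [-0.5, 0.7, 0.3]
grip_width: 0.0144
```

```bash
python3 - <<'E'
from h import *
go(toW([.06,.125,.23]),-18)
f=grab('side','side4')
c=f['color'][120:220,290:390]
cv2.imwrite('pics/c5.png',cv2.resize(c,None,fx=5,fy=5))
E
```

```text
t 3.6 pos [ 0.4626 -0.2272  0.2314] w 0.0144 F [-0.5  0.7  0.3]
d [0.835 0.799 0.01 ] r [0.0001 0.     0.0001]
```

View pics/c5.png

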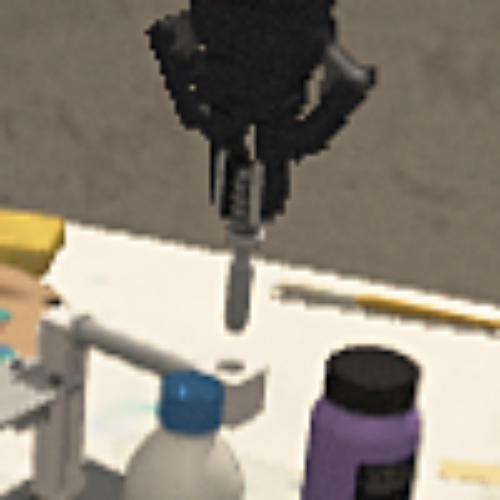

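The pin is out, its tip at about (235,325) in the crop and clear of the bore at (230,365). Next I go out past the notch mouth and lower it.

{"fn": "play_rows", "kwargs": {"moves": [{"dx":0.2,"dy":0.2,"dz":0,"rx":0,"ry":0,"rz":0,"jaw":1},{"dx":0.42,"dy":0.4,"dz":0,"rx":0,"ry":0,"rz":0,"jaw":1},{"dx":0.65,"dy":0.62,"dz":0,"rx":0,"ry":0,"rz":0,"jaw":1},{"dx":0.8,"dy":0.78,"dz":0,"rx":0,"ry":0,"rz":0,"jaw":1},{"dx":0.835,"dy":0.799,"dz":0,"rx":0,"ry":0,"rz":0,"jaw":1}]}}

```text
t: 4.28
ee_pos: [0.6166, -0.1439, 0.2288]
eef_rot: [[0.306, 0.952, -0.001], [0.952, -0.306, 0.001], [0.0, -0.001, -1.0]]
contact_force: [-0.8, -0.7, -0.9]
grip_width: 0.0141
```

{"fn": "play_rows", "kwargs": {"moves": [{"dx":0,"dy":0,"dz":0.2,"rx":0,"ry":0,"rz":0,"jaw":1},{"dx":0,"dy":0,"dz":0.45,"rx":0,"ry":0,"rz":0,"jaw":1},{"dx":0,"dy":0,"dz":0.65,"rx":0,"ry":0,"rz":0,"jaw":1},{"dx":0,"dy":0,"dz":0.753,"rx":0,"ry":0,"rz":0,"jaw":1},{"dx":0,"dy":0,"dz":0.753,"rx":0,"ry":0,"rz":0,"jaw":1}]}}

```text
t: 4.9
ee_pos: [0.6138, -0.1452, 0.1158]
eef_rot: [[0.309, 0.951, -0.003], [0.951, -0.309, 0.001], [-0.0, -0.003, -1.0]]
contact_force: [-1.2, -1.0, -0.3]
grip_width: 0.0138
```

```bash
python3 - <<'E'
from h import *
go(toW([.06,.0675,.118]),-18)
f=grab('side','side5')
print(toS(r.get_obs()['ee_pos']))
print(proj(f,[toW([.06,.125,z]) for z in(.05,.105,.144)]))
c=f['color'][130:250,240:360]
cv2.imwrite('pics/c6.png',cv2.resize(c,None,fx=5,fy=5,interpolation=cv2.INTER_CUBIC))
E
```

```text
t 4.9 pos [ 0.6138 -0.1452  0.1158] w 0.0138 F [-1.2 -1.  -0.3]
d [-0.38   0.008 -0.014] r [-0.0005  0.      0.    ]
[0.05990705 0.12461551 0.11706415]
[[273.78175048 222.21385206]
 [273.96086816 205.48469806]
 [274.09407494 193.13128284]]
```

View pics/c6.png

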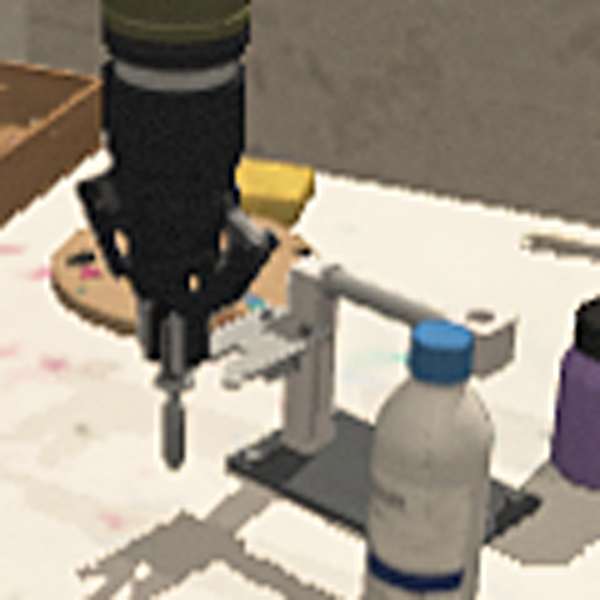

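The pin hangs upright outside the mouth, tip at about (173,465) and collar at (173,382) in the crop, matching projection within 1 px. I raise it slightly and slide it in.

{"fn": "play_rows", "kwargs": {"moves": [{"dx":-0.05,"dy":0.008,"dz":-0.018,"rx":0,"ry":0,"rz":0,"jaw":1},{"dx":-0.15,"dy":0.008,"dz":-0.018,"rx":0,"ry":0,"rz":0,"jaw":1},{"dx":-0.22,"dy":0.008,"dz":-0.018,"rx":0,"ry":0,"rz":0,"jaw":1},{"dx":-0.28,"dy":0.008,"dz":-0.018,"rx":0,"ry":0,"rz":0,"jaw":1},{"dx":-0.28,"dy":0.008,"dz":-0.018,"rx":0,"ry":0,"rz":0,"jaw":1}]}}

```text
t: 5.58
ee_pos: [0.6031, -0.1864, 0.1196]
eef_rot: [[0.31, 0.951, -0.0], [0.951, -0.31, -0.0], [-0.0, 0.0, -1.0]]
contact_force: [-0.2, 0.9, -0.6]
grip_width: 0.0142
```

{"fn": "play_rows", "kwargs": {"moves": [{"dx":-0.05,"dy":0,"dz":0,"rx":0,"ry":0,"rz":0,"jaw":1},{"dx":-0.1,"dy":0,"dz":0,"rx":0,"ry":0,"rz":0,"jaw":1},{"dx":-0.1,"dy":0,"dz":0,"rx":0,"ry":0,"rz":0,"jaw":1}]}}

```text
t: 5.95
ee_pos: [0.5987, -0.2002, 0.1195]
eef_rot: [[0.309, 0.951, -0.0], [0.951, -0.309, -0.0], [-0.0, -0.0, -1.0]]
contact_force: [-0.3, 1.0, -1.9]
grip_width: 0.0143
```

```bash
python3 - <<'E'
from h import *
s=r.get_obs();print(toS(s['ee_pos']),s['contact_force']@SR,s['torque'])
E
```

```text
[0.06137604 0.06744941 0.11948717] [-0.60760778  0.83045521 -1.86735178] [-0.02758211  0.01652925 -0.07090464]
```

{"fn": "play_rows", "kwargs": {"moves": [{"dx":-0.007,"dy":0,"dz":0,"rx":0,"ry":0,"rz":0,"jaw":1},{"dx":-0.013,"dy":0,"dz":0,"rx":0,"ry":0,"rz":0,"jaw":1},{"dx":-0.013,"dy":0,"dz":0,"rx":0,"ry":0,"rz":0,"jaw":1}]}}

```text
t: 6.32
ee_pos: [0.5984, -0.2012, 0.1196]
eef_rot: [[0.308, 0.951, 0.0], [0.951, -0.308, 0.0], [0.0, 0.0, -1.0]]
contact_force: [0.1, 1.6, -1.1]
grip_width: 0.0141
```

```bash
python3 - <<'E'
from h import *
s=r.get_obs();print(toS(s['ee_pos']),s['contact_force']@SR,s['torque'])
f=grab('side','side6')
c=f['color'][150:230,250:350]
cv2.imwrite('pics/c7.png',cv2.resize(c,None,fx=6,fy=6,interpolation=cv2.INTER_CUBIC))
E
```

```text
[0.06135887 0.06638618 0.1195617 ] [-0.42879287  1.52555069 -1.10069876] [ 0.14610293 -0.07602636 -0.01906793]
```

View pics/c7.png

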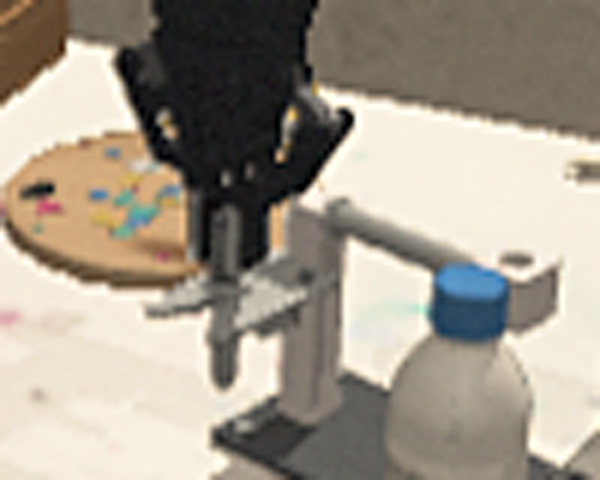

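The pin's shank is seen below the plate, about (225,340) in the crop, so the neck is in the slot. I push on until it touches the closed end.

{"fn": "play_rows", "kwargs": {"moves": [{"dx":-0.008,"dy":0,"dz":0,"rx":0,"ry":0,"rz":0,"jaw":1},{"dx":-0.015,"dy":0,"dz":0,"rx":0,"ry":0,"rz":0,"jaw":1},{"dx":-0.015,"dy":0,"dz":0,"rx":0,"ry":0,"rz":0,"jaw":1}]}}

```text
t: 6.75
ee_pos: [0.5981, -0.202, 0.1196]
eef_rot: [[0.309, 0.951, 0.001], [0.951, -0.309, 0.003], [0.003, -0.0, -1.0]]
contact_force: [2.1, 6.1, -0.4]
grip_width: 0.014
```

```bash
python3 - <<'E'
from h import *
s=r.get_obs();print(toS(s['ee_pos']),s['contact_force']@SR,s['torque'])
E
```

```text
[0.06130664 0.06556819 0.11958045] [ 0.12247722  6.48176231 -0.37936769] [ 1.11035486 -0.41143836  0.0316665 ]
```

{"fn": "play_rows", "kwargs": {"moves": [{"dx":0.013,"dy":0,"dz":0,"rx":0,"ry":0,"rz":0,"jaw":1},{"dx":0.013,"dy":0,"dz":0.02,"rx":0,"ry":0,"rz":0,"jaw":1},{"dx":0.013,"dy":0,"dz":0.034,"rx":0,"ry":0,"rz":0,"jaw":1},{"dx":0.013,"dy":0,"dz":0.034,"rx":0,"ry":0,"rz":0,"jaw":1}]}}

```text
t: 7.25
ee_pos: [0.5985, -0.2016, 0.1142]
eef_rot: [[0.309, 0.951, 0.0], [0.951, -0.309, 0.0], [0.001, 0.0, -1.0]]
contact_force: [1.8, 3.6, -0.5]
grip_width: 0.0143
```

```bash
python3 - <<'E'
from h import *
s=r.get_obs();print(toS(s['ee_pos']),s['contact_force']@SR,s['torque'])
E
```

```text
[0.06155537 0.06598569 0.11420401] [ 0.55816315  4.01738572 -0.49007123] [ 0.73949485 -0.38528866  0.01737843]
```

{"fn": "play_rows", "kwargs": {"moves": [{"dx":0.005,"dy":0,"dz":0.008,"rx":0,"ry":0,"rz":0,"jaw":1},{"dx":0.005,"dy":0,"dz":0.015,"rx":0,"ry":0,"rz":0,"jaw":1},{"dx":0.005,"dy":0,"dz":0.015,"rx":0,"ry":0,"rz":0,"jaw":1}]}}

```text
t: 7.62
ee_pos: [0.5985, -0.2014, 0.1131]
eef_rot: [[0.308, 0.951, 0.001], [0.951, -0.308, -0.001], [-0.0, 0.001, -1.0]]
contact_force: [-0.8, 3.7, 5.3]
grip_width: 0.0141
```

```bash
python3 - <<'E'
from h import *
s=r.get_obs();print(toS(s['ee_pos']),s['contact_force']@SR,s['torque'])
E
```

```text
[0.06153691 0.06625395 0.11313054] [-1.8977943   3.31618586  5.32032931] [0.56046087 0.02169683 0.02056771]
```

{"fn": "play_rows", "kwargs": {"moves": [{"dx":0,"dy":0,"dz":0,"rx":0,"ry":0,"rz":0,"jaw":0.5},{"dx":0,"dy":0,"dz":0,"rx":0,"ry":0,"rz":0,"jaw":-0.1},{"dx":0,"dy":0,"dz":0,"rx":0,"ry":0,"rz":0,"jaw":-0.4},{"dx":0,"dy":0,"dz":0,"rx":0,"ry":0,"rz":0,"jaw":-0.4}]}}

```text
t: 8.12
ee_pos: [0.5982, -0.2013, 0.112]
eef_rot: [[0.309, 0.951, -0.0], [0.951, -0.309, -0.0], [-0.0, -0.0, -1.0]]
contact_force: [-0.4, -0.1, -0.3]
grip_width: 0.06
```

{"fn": "play_rows", "kwargs": {"moves": [{"dx":0,"dy":0,"dz":-0.15,"rx":0,"ry":0,"rz":0,"jaw":-0.4},{"dx":0,"dy":0,"dz":-0.4,"rx":0,"ry":0,"rz":0,"jaw":-0.4},{"dx":0,"dy":0,"dz":-0.7,"rx":0,"ry":0,"rz":0,"jaw":-0.4},{"dx":0,"dy":0,"dz":-0.8,"rx":0,"ry":0,"rz":0,"jaw":-0.4},{"dx":0,"dy":0,"dz":-0.8,"rx":0,"ry":0,"rz":0,"jaw":-0.4}]}}

```text
t: 8.75
ee_pos: [0.5989, -0.2013, 0.2331]
eef_rot: [[0.308, 0.951, 0.002], [0.951, -0.308, -0.001], [-0.0, 0.002, -1.0]]
contact_force: [-0.6, 0.2, -0.5]
grip_width: 0.0596
```

```bash
python3 - <<'E'
from h import *
f=grab('side','side7')
P=toS(cloud(f)); x,y,z=P[...,0],P[...,1],P[...,2]
for lo,hi in((.055,.09),(.1,.106),(.108,.134),(.134,.145)):
    q=P[(x>.04)&(x<.08)&(y>.04)&(y<.09)&(z>lo)&(z<hi)]; print(lo,len(q),np.median(q,0).round(4),np.percentile(q,98,0).round(4))
c=f['color'][150:230,250:350]
cv2.imwrite('pics/c8.png',cv2.resize(c,None,fx=6,fy=6,interpolation=cv2.INTER_CUBIC))
g=np.deg2rad(26.2); rx=np.array([np.cos(g),np.sin(g),0]); C=np.array([.5272,.1942,.071])
tgt=C-.028*rx; tgt[2]=.22; print(tgt); go(tgt,-63.8)
E
```

```text
0.055 36 [0.0574 0.0709 0.0682] [0.0626 0.0761 0.0795]
0.1 37 [0.0569 0.072  0.1015] [0.0781 0.0869 0.105 ]
0.108 42 [0.0564 0.0725 0.1203] [0.0637 0.0777 0.1329]
0.134 19 [0.0595 0.072  0.1373] [0.0661 0.076  0.139 ]
[0.50207677 0.18183784 0.22      ]
t 8.8 pos [ 0.598  -0.201   0.2315] w 0.0597 F [-0.2  0.1  0.3]
d [ 2.23  -1.395  0.078] r [-1.000e-04  1.000e-04  1.273e-01]
```

View pics/c8.png

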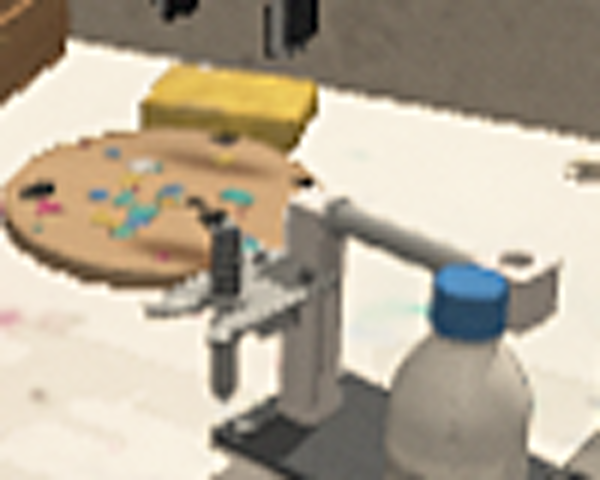

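The pin stands upright in the slot with its collar on the plate: grip top at z = 139 mm, at about (225,235) in the crop. Next I travel to the rack.

{"fn": "play_rows", "kwargs": {"moves": [{"dx":0.27,"dy":-0.17,"dz":0,"rx":0,"ry":0,"rz":0,"jaw":-0.4},{"dx":0.54,"dy":-0.34,"dz":0,"rx":0,"ry":0,"rz":0,"jaw":-0.4},{"dx":0.8,"dy":-0.5,"dz":0,"rx":0,"ry":0,"rz":0,"jaw":-0.4}]}}

```text
t: 9.18
ee_pos: [0.5621, -0.0624, 0.2295]
eef_rot: [[0.309, 0.951, -0.005], [0.951, -0.309, 0.001], [-0.0, -0.005, -1.0]]
contact_force: [0.1, 0.3, -0.8]
grip_width: 0.0598
```

{"fn": "play_rows", "kwargs": {"moves": [{"dx":0.27,"dy":-0.17,"dz":0,"rx":0,"ry":0,"rz":0,"jaw":-0.4},{"dx":0.54,"dy":-0.34,"dz":0,"rx":0,"ry":0,"rz":0,"jaw":-0.4},{"dx":0.8,"dy":-0.5,"dz":0,"rx":0,"ry":0,"rz":0,"jaw":-0.4}]}}

```text
t: 9.55
ee_pos: [0.5276, 0.0748, 0.2298]
eef_rot: [[0.308, 0.951, -0.005], [0.951, -0.308, -0.0], [-0.002, -0.004, -1.0]]
contact_force: [-0.4, 0.8, -0.1]
grip_width: 0.0597
```

{"fn": "play_rows", "kwargs": {"moves": [{"dx":0.2,"dy":-0.12,"dz":0,"rx":0,"ry":0,"rz":0.025,"jaw":-0.4},{"dx":0.4,"dy":-0.25,"dz":0,"rx":0,"ry":0,"rz":0.05,"jaw":-0.4},{"dx":0.58,"dy":-0.36,"dz":0,"rx":0,"ry":0,"rz":0.076,"jaw":-0.4},{"dx":0.63,"dy":-0.395,"dz":0,"rx":0,"ry":0,"rz":0.102,"jaw":-0.4},{"dx":0.63,"dy":-0.395,"dz":0,"rx":0,"ry":0,"rz":0.127,"jaw":-0.4}]}}

```text
t: 10.18
ee_pos: [0.5006, 0.1822, 0.2296]
eef_rot: [[0.898, 0.44, -0.005], [0.44, -0.898, -0.001], [-0.005, -0.001, -1.0]]
contact_force: [0.4, -0.4, -0.2]
grip_width: 0.0598
```

```bash
python3 - <<'E'
from h import *
g=np.deg2rad(26.2); rx=np.array([np.cos(g),np.sin(g),0]); C=np.array([.5272,.1942,.071])
tgt=C-.028*rx; tgt[2]=.086; go(tgt,-63.8)
f=grab('side','side8'); print(proj(f,[C,C-.028*rx+[0,0,.0438]]))
P=cloud(f);G=np.c_[rx,[-rx[1],rx[0],0],[0,0,1]]
Q=(P-C)@G;x,y,z=Q[...,0],Q[...,1],Q[...,2]
q=Q[(abs(x)<.06)&(abs(y)<.03)&(z>.045)&(z<.06)];print(len(q),q.min(0),q.max(0),np.median(q,0))
cv2.imwrite('pics/c9.png',cv2.resize(f['color'][180:340,160:320],None,fx=3.7,fy=3.7,interpolation=cv2.INTER_CUBIC))
E
```

```text
t 10.18 pos [0.5006 0.1822 0.2296] w 0.0598 F [ 0.4 -0.4 -0.2]
d [0.012 0.008 0.957] r [-0.0002  0.0008 -0.0002]
[[244.76141672 298.47176764]
 [257.6690191  282.4669592 ]]
226 [-0.02466625 -0.0148      0.04500171] [0.02751471 0.01403613 0.0533633 ] [0.00174681 0.00225194 0.04988251]
```

View pics/c9.png

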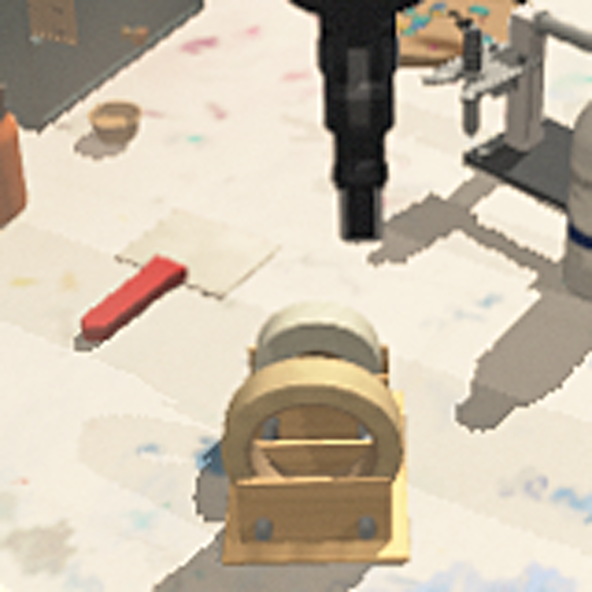

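The gripper, its tip at (360,225) in the crop, is aligned with the big roll's rim on its robot-side half. The small roll stands behind. Next I descend and grip.

{"fn": "play_rows", "kwargs": {"moves": [{"dx":0.012,"dy":0.008,"dz":0.35,"rx":0,"ry":0,"rz":0,"jaw":-0.4},{"dx":0.012,"dy":0.008,"dz":0.65,"rx":0,"ry":0,"rz":0,"jaw":-0.4},{"dx":0.012,"dy":0.008,"dz":0.88,"rx":0,"ry":0,"rz":0,"jaw":-0.4},{"dx":0.012,"dy":0.008,"dz":0.957,"rx":0,"ry":0,"rz":0,"jaw":-0.4},{"dx":0.012,"dy":0.008,"dz":0.957,"rx":0,"ry":0,"rz":0,"jaw":0.3}]}}

```text
t: 10.85
ee_pos: [0.5038, 0.181, 0.0876]
eef_rot: [[0.896, 0.444, -0.003], [0.444, -0.896, -0.001], [-0.003, -0.001, -1.0]]
contact_force: [0.0, 1.0, 0.5]
grip_width: 0.0428
```

{"fn": "play_rows", "kwargs": {"moves": [{"dx":0,"dy":0,"dz":0,"rx":0,"ry":0,"rz":0,"jaw":1},{"dx":0,"dy":0,"dz":0,"rx":0,"ry":0,"rz":0,"jaw":1},{"dx":0,"dy":0,"dz":0,"rx":0,"ry":0,"rz":0,"jaw":1},{"dx":0,"dy":0,"dz":0,"rx":0,"ry":0,"rz":0,"jaw":1}]}}

```text
t: 11.35
ee_pos: [0.5056, 0.1816, 0.0898]
eef_rot: [[0.896, 0.443, 0.003], [0.443, -0.896, 0.001], [0.003, 0.001, -1.0]]
contact_force: [-0.3, -0.4, 6.3]
grip_width: 0.0228
```

{"fn": "play_rows", "kwargs": {"moves": [{"dx":0,"dy":0,"dz":-0.1,"rx":0,"ry":0,"rz":0,"jaw":1},{"dx":0,"dy":0,"dz":-0.25,"rx":0,"ry":0,"rz":0,"jaw":1},{"dx":0,"dy":0,"dz":-0.5,"rx":0,"ry":0,"rz":0,"jaw":1},{"dx":0,"dy":0,"dz":-0.8,"rx":0,"ry":0,"rz":0,"jaw":1},{"dx":0,"dy":0,"dz":-1,"rx":0,"ry":0,"rz":0,"jaw":1}]}}

```text
t: 11.98
ee_pos: [0.5049, 0.1815, 0.2414]
eef_rot: [[0.896, 0.443, 0.002], [0.443, -0.896, 0.001], [0.002, 0.0, -1.0]]
contact_force: [0.5, -0.2, -1.8]
grip_width: 0.0226
```

{"fn": "play_rows", "kwargs": {"moves": [{"dx":0,"dy":0,"dz":-0.25,"rx":0,"ry":0,"rz":0,"jaw":1},{"dx":0,"dy":0,"dz":-0.4,"rx":0,"ry":0,"rz":0,"jaw":1},{"dx":0,"dy":0,"dz":-0.4,"rx":0,"ry":0,"rz":0,"jaw":1}]}}

```text
t: 12.35
ee_pos: [0.5055, 0.1816, 0.3011]
eef_rot: [[0.896, 0.443, 0.004], [0.443, -0.896, 0.001], [0.004, 0.001, -1.0]]
contact_force: [0.2, -0.2, -2.2]
grip_width: 0.0231
```

```bash
python3 - <<'E'
from h import *
s=r.get_obs(); p=s['ee_pos'];print(s['joints'].round(2))
f=grab('side','side9');P=cloud(f);Q=(P-p)@s['eef_rot']; x,y,z=Q[...,0],Q[...,1],Q[...,2]
q=Q[(abs(y)<.02)&(z>.0)&(z<.1)&(abs(x)<.12)]
print(len(q),np.percentile(q,[1,50,99],axis=0))
# camera-facing face: pixel mask & ellipse centre; face plane y=+-12
m=((abs(y)<.022)&(z>-.06)&(z<.12)&(x>-.06)&(x<.12)&(f['color'][...,2].astype(int)>f['color'][...,0].astype(int)+15)).astype(np.uint8)
cs=max(cv2.findContours(m,cv2.RETR_EXTERNAL,cv2.CHAIN_APPROX_NONE)[0],key=cv2.contourArea);print(cv2.boundingRect(cs))
go(toW([-.125,-.028,.30]),-18)
cv2.imwrite('pics/s9.png',f['color'])
fc=q[np.argsort(-q[:,1])]
for a in np.arange(-.04,.1,.01):
    w=q[abs(q[:,0]-a)<.003]; 
    if len(w):print(a.round(2),w[:,1].min().round(4),w[:,1].max().round(4),w[:,2].min().round(4),w[:,2].max().round(4))
E
```

```text
[0.27 0.2  1.47 0.   1.46 1.38]
988 [[-0.02397621 -0.0162695   0.00155379]
 [ 0.02863508 -0.0133105   0.04572862]
 [ 0.07639076  0.00882885  0.06943981]]
(213, 186, 56, 55)
t 12.4 pos [0.5045 0.1813 0.2993] w 0.0229 F [-0.8  0.2 -1.8]
d [-1.898  2.146 -0.007] r [ 1.000e-04 -2.000e-04 -1.269e-01]
-0.02 -0.0167 0.0075 0.002 0.0458
-0.01 -0.0162 0.009 0.0023 0.0578
0.0 -0.0155 0.0081 0.0412 0.0651
0.01 -0.0167 0.0096 0.0497 0.0684
0.02 -0.0172 0.0092 0.0536 0.0701
0.03 -0.0157 0.0076 0.0544 0.0719
0.04 -0.0163 0.0094 0.0515 0.0702
0.05 -0.0158 0.0088 0.0441 0.0671
0.06 -0.0165 0.0104 0.0002 0.0605
0.07 -0.0159 -0.0116 0.0012 0.051
0.08 -0.0147 -0.0119 0.021 0.0304
```

{"fn": "play_rows", "kwargs": {"moves": [{"dx":-0.2,"dy":0.22,"dz":0,"rx":0,"ry":0,"rz":0,"jaw":1},{"dx":-0.42,"dy":0.47,"dz":0,"rx":0,"ry":0,"rz":0,"jaw":1},{"dx":-0.65,"dy":0.73,"dz":0,"rx":0,"ry":0,"rz":0,"jaw":1}]}}

```text
t: 12.78
ee_pos: [0.4641, 0.0389, 0.2967]
eef_rot: [[0.896, 0.444, -0.004], [0.444, -0.896, -0.0], [-0.003, -0.002, -1.0]]
contact_force: [1.0, -1.0, -0.9]
grip_width: 0.0223
```

{"fn": "play_rows", "kwargs": {"moves": [{"dx":-0.22,"dy":0.25,"dz":0,"rx":0,"ry":0,"rz":0,"jaw":1},{"dx":-0.44,"dy":0.5,"dz":0,"rx":0,"ry":0,"rz":0,"jaw":1},{"dx":-0.65,"dy":0.73,"dz":0,"rx":0,"ry":0,"rz":0,"jaw":1}]}}

```text
t: 13.15
ee_pos: [0.4252, -0.1025, 0.297]
eef_rot: [[0.896, 0.443, -0.003], [0.443, -0.896, 0.001], [-0.002, -0.002, -1.0]]
contact_force: [0.1, -0.5, -0.2]
grip_width: 0.0227
```

{"fn": "play_rows", "kwargs": {"moves": [{"dx":-0.2,"dy":0.23,"dz":0,"rx":0,"ry":0,"rz":-0.025,"jaw":1},{"dx":-0.4,"dy":0.46,"dz":0,"rx":0,"ry":0,"rz":-0.05,"jaw":1},{"dx":-0.54,"dy":0.62,"dz":0,"rx":0,"ry":0,"rz":-0.076,"jaw":1},{"dx":-0.598,"dy":0.686,"dz":0,"rx":0,"ry":0,"rz":-0.102,"jaw":1},{"dx":-0.598,"dy":0.686,"dz":0,"rx":0,"ry":0,"rz":-0.127,"jaw":1}]}}

```text
t: 13.78
ee_pos: [0.3908, -0.2339, 0.2967]
eef_rot: [[0.306, 0.952, -0.003], [0.952, -0.306, 0.002], [0.001, -0.004, -1.0]]
contact_force: [-0.1, 0.6, -0.5]
grip_width: 0.0231
```

```bash
python3 - <<'E'
from h import *
s=r.get_obs();print(s['joints'].round(2),toS(s['ee_pos']))
go(toW([-.125,-.028,.152]),-18)
E
```

```text
[-0.63  0.09  1.62 -0.    1.43 -0.32] [-0.12601461 -0.02889118  0.29673703]
t 13.78 pos [ 0.3908 -0.2339  0.2967] w 0.0231 F [-0.1  0.6 -0.5]
d [0.005 0.01  0.965] r [-0.0006 -0.0002  0.0006]
```

{"fn": "play_rows", "kwargs": {"moves": [{"dx":0.005,"dy":0,"dz":0.25,"rx":0,"ry":0,"rz":0,"jaw":1},{"dx":0.005,"dy":0,"dz":0.5,"rx":0,"ry":0,"rz":0,"jaw":1},{"dx":0.005,"dy":0,"dz":0.75,"rx":0,"ry":0,"rz":0,"jaw":1},{"dx":0.005,"dy":0,"dz":0.965,"rx":0,"ry":0,"rz":0,"jaw":1},{"dx":0.005,"dy":0,"dz":0.965,"rx":0,"ry":0,"rz":0,"jaw":1}]}}

```text
t: 14.4
ee_pos: [0.3893, -0.2304, 0.1506]
eef_rot: [[0.308, 0.951, -0.008], [0.951, -0.308, 0.006], [0.003, -0.009, -1.0]]
contact_force: [-0.2, 0.6, -0.6]
grip_width: 0.023
```

```bash
python3 - <<'E'
from h import *
s=r.get_obs();print(toS(s['ee_pos']),s['contact_force'])
for n in ('side','top'):
    f=grab(n,n+'10');P=toS(cloud(f));x,y,z=P[...,0],P[...,1],P[...,2];c=f['color'].astype(int)
    q=P[(x>-.15)&(x<-.09)&(abs(y)<.07)&(z>.06)&(z<.19)&(c[...,2]>c[...,0]+15)]
    print(n,len(q)); 
    if len(q): print(np.percentile(q,[1,50,99],axis=0).round(4))
go(toW([0,-.028,.152]),-18)
a=load('side10')['color'][140:260,280:400]; cv2.imwrite('pics/c10.png',cv2.resize(a,None,fx=5,fy=5,interpolation=cv2.INTER_CUBIC))
E
```

```text
[-0.12851086 -0.02603519  0.15062783] [-0.18953635  0.58104575 -0.59924184]
side 734
[[-0.1437 -0.0463  0.0829]
 [-0.1348  0.0172  0.1335]
 [-0.1163  0.0546  0.1828]]
top 0
t 14.5 pos [ 0.3921 -0.2324  0.1536] w 0.0227 F [-0.3 -0.2 -0.6]
d [-0.007  0.835  0.01 ] r [-0.0003 -0.0001  0.0001]
```

{"fn": "play_rows", "kwargs": {"moves": [{"dx":-0.01,"dy":0.08,"dz":0.01,"rx":0,"ry":0,"rz":0,"jaw":1},{"dx":-0.01,"dy":0.16,"dz":0.01,"rx":0,"ry":0,"rz":0,"jaw":1},{"dx":-0.01,"dy":0.25,"dz":0.01,"rx":0,"ry":0,"rz":0,"jaw":1},{"dx":-0.01,"dy":0.34,"dz":0.01,"rx":0,"ry":0,"rz":0,"jaw":1},{"dx":-0.01,"dy":0.43,"dz":0.01,"rx":0,"ry":0,"rz":0,"jaw":1}]}}

```text
t: 15.12
ee_pos: [0.4545, -0.2544, 0.1525]
eef_rot: [[0.308, 0.951, 0.0], [0.951, -0.308, -0.0], [-0.0, 0.0, -1.0]]
contact_force: [0.2, 0.3, -1.0]
grip_width: 0.0229
```

{"fn": "play_rows", "kwargs": {"moves": [{"dx":0,"dy":0.1,"dz":0,"rx":0,"ry":0,"rz":0,"jaw":1},{"dx":0,"dy":0.2,"dz":0,"rx":0,"ry":0,"rz":0,"jaw":1},{"dx":0,"dy":0.3,"dz":0,"rx":0,"ry":0,"rz":0,"jaw":1},{"dx":0,"dy":0.4,"dz":0,"rx":0,"ry":0,"rz":0,"jaw":1},{"dx":0,"dy":0.4,"dz":0,"rx":0,"ry":0,"rz":0,"jaw":1}]}}

```text
t: 15.75
ee_pos: [0.5118, -0.2731, 0.1523]
eef_rot: [[0.308, 0.951, 0.001], [0.951, -0.308, -0.001], [-0.0, 0.001, -1.0]]
contact_force: [0.4, -0.8, -1.5]
grip_width: 0.0226
```

```bash
python3 - <<'E'
from h import *
s=r.get_obs();print(toS(s['ee_pos']),s['contact_force'])
go(toW([.002,-.028,.119]),-18)
for n in ('side',):
    f=grab(n,n+'11');P=toS(cloud(f));x,y,z=P[...,0],P[...,1],P[...,2];c=f['color'].astype(int)
    q=P[(x>-.04)&(x<.04)&(abs(y)<.07)&(z>.04)&(z<.19)&(c[...,2]>c[...,0]+15)]
    print(n,len(q)); 
    if len(q): print(np.percentile(q,[1,50,99],axis=0).round(4))
E
```

```text
[ 0.00125956 -0.02875819  0.15234906] [ 0.42272544 -0.76888897 -1.52530515]
t 15.75 pos [ 0.5118 -0.2731  0.1523] w 0.0226 F [ 0.4 -0.8 -1.5]
d [0.005 0.005 0.222] r [0.0002 0.     0.0002]
side 597
[[-0.0213 -0.0485  0.0861]
 [-0.0052  0.0209  0.1409]
 [ 0.0285  0.053   0.1842]]
```

{"fn": "play_rows", "kwargs": {"moves": [{"dx":0.005,"dy":0,"dz":0.07,"rx":0,"ry":0,"rz":0,"jaw":1},{"dx":0.005,"dy":0,"dz":0.14,"rx":0,"ry":0,"rz":0,"jaw":1},{"dx":0.005,"dy":0,"dz":0.2,"rx":0,"ry":0,"rz":0,"jaw":1},{"dx":0.005,"dy":0,"dz":0.229,"rx":0,"ry":0,"rz":0,"jaw":1},{"dx":0.005,"dy":0,"dz":0.229,"rx":0,"ry":0,"rz":0,"jaw":1}]}}

```text
t: 16.42
ee_pos: [0.5103, -0.2717, 0.1175]
eef_rot: [[0.308, 0.951, -0.001], [0.951, -0.308, 0.0], [0.0, -0.001, -1.0]]
contact_force: [-0.8, 0.4, -1.3]
grip_width: 0.0227
```

{"fn": "play_rows", "kwargs": {"moves": [{"dx":0,"dy":0,"dz":0.01,"rx":0,"ry":0,"rz":0,"jaw":1},{"dx":0,"dy":0,"dz":0.015,"rx":0,"ry":0,"rz":0,"jaw":1},{"dx":0,"dy":0,"dz":0.015,"rx":0,"ry":0,"rz":0,"jaw":1}]}}

```text
t: 16.8
ee_pos: [0.511, -0.272, 0.1164]
eef_rot: [[0.308, 0.951, 0.001], [0.951, -0.308, -0.001], [-0.0, 0.001, -1.0]]
contact_force: [-0.4, -0.1, 1.9]
grip_width: 0.0226
```

{"fn": "play_rows", "kwargs": {"moves": [{"dx":0,"dy":0,"dz":0,"rx":0,"ry":0,"rz":0,"jaw":0.35},{"dx":0,"dy":0,"dz":0,"rx":0,"ry":0,"rz":0,"jaw":0.2},{"dx":0,"dy":0,"dz":0,"rx":0,"ry":0,"rz":0,"jaw":0},{"dx":0,"dy":0,"dz":0,"rx":0,"ry":0,"rz":0,"jaw":-0.15},{"dx":0,"dy":0,"dz":0,"rx":0,"ry":0,"rz":0,"jaw":-0.15}]}}

```text
t: 17.42
ee_pos: [0.5106, -0.2718, 0.1158]
eef_rot: [[0.308, 0.951, -0.0], [0.951, -0.308, 0.0], [0.0, -0.0, -1.0]]
contact_force: [-0.0, -0.3, 0.7]
grip_width: 0.049
```

{"fn": "play_rows", "kwargs": {"moves": [{"dx":0,"dy":0,"dz":-0.1,"rx":0,"ry":0,"rz":0,"jaw":-0.15},{"dx":0,"dy":0,"dz":-0.25,"rx":0,"ry":0,"rz":0,"jaw":-0.15},{"dx":0,"dy":0,"dz":-0.5,"rx":0,"ry":0,"rz":0,"jaw":-0.15},{"dx":0,"dy":0,"dz":-0.8,"rx":0,"ry":0,"rz":0,"jaw":-0.15},{"dx":0,"dy":0,"dz":-1,"rx":0,"ry":0,"rz":0,"jaw":-0.15}]}}

```text
t: 18.05
ee_pos: [0.5113, -0.2722, 0.2695]
eef_rot: [[0.308, 0.951, 0.003], [0.951, -0.308, -0.002], [-0.001, 0.004, -1.0]]
contact_force: [-0.2, -1.2, -0.2]
grip_width: 0.049
```

{"fn": "play_rows", "kwargs": {"moves": [{"dx":0,"dy":0,"dz":-0.2,"rx":0,"ry":0,"rz":0,"jaw":-0.15},{"dx":0,"dy":0,"dz":-0.2,"rx":0,"ry":0,"rz":0,"jaw":-0.15},{"dx":0,"dy":0,"dz":-0.2,"rx":0,"ry":0,"rz":0,"jaw":-0.15},{"dx":0,"dy":0,"dz":-0.2,"rx":0,"ry":0,"rz":0,"jaw":-0.15},{"dx":0,"dy":0,"dz":-0.2,"rx":0,"ry":0,"rz":0,"jaw":-0.15}]}}

```text
t: 18.68
ee_pos: [0.5101, -0.2715, 0.2946]
eef_rot: [[0.308, 0.951, -0.002], [0.951, -0.308, 0.001], [0.001, -0.002, -1.0]]
contact_force: [-0.3, -0.2, 0.5]
grip_width: 0.0491
```

```bash
python3 - <<'E'
from h import *
s=r.get_obs();print(s['t'],toS(s['ee_pos']),s['contact_force'])
f=grab('side','side12');P=toS(cloud(f));x,y,z=P[...,0],P[...,1],P[...,2];c=f['color'].astype(int)
q=P[(x>-.044)&(x<.044)&(abs(y)<.07)&(z>.03)&(z<.17)&(c[...,2]>c[...,0]+15)]
print(len(q),np.percentile(q,[1,50,99],axis=0).round(4))
q=P[(x>.04)&(x<.08)&(y>.04)&(y<.09)&(z>.134)&(z<.145)];print('pintop',np.median(q,0))
q=P[(x>-.2)&(x<0)&(y>.03)&(y<.2)&(z>.181)&(z<.19)];print('cap',np.median(q,0))
q=P[(x>-.2)&(x<0)&(y<-.04)&(y>-.2)&(z>.103)&(z<.112)];print('jar',np.median(q,0))
a=f['color'][130:330,210:410]; cv2.imwrite('pics/c12.png',cv2.resize(a,None,fx=3,fy=3,interpolation=cv2.INTER_CUBIC))
E
```

```text
18.675 [-0.00086052 -0.02773952  0.29461941] [-0.33917682 -0.15850912  0.48503981]
458 [[-0.0289 -0.0419  0.0611]
 [-0.0064  0.0303  0.1223]
 [ 0.0415  0.0539  0.1482]]
pintop [0.05840148 0.0683048  0.137386  ]
cap [-0.10560925  0.10534505  0.18442643]
jar [-0.08645072 -0.11299064  0.10640602]
```

View pics/c12.png

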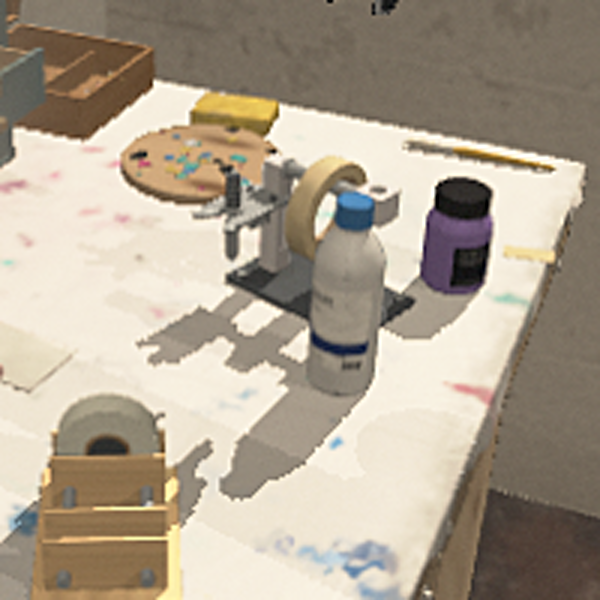

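The big roll hangs on the bar at about (325,210) in the crop, between block and post. The pin is upright at (233,215), the small roll is still in the rack, and the bottle and jar are unmoved. The pin-top reading differs from the earlier one by 4 mm, so I check that once before handing in.

```bash
python3 - <<'E'
from h import *
def chk(f):
    P=toS(cloud(f)); x,y,z=P[...,0],P[...,1],P[...,2]
    for lo,hi in((.055,.09),(.106,.12),(.12,.134),(.134,.145)):
        q=P[(x>.045)&(x<.075)&(y>.04)&(y<.09)&(z>lo)&(z<hi)]; print(lo,len(q),np.median(q,0).round(4))
    m=(x>.045)&(x<.075)&(y>.05)&(y<.09)&(z>.108)&(z<.145); v,u=np.nonzero(m); print('px',u.mean(),v.mean(),u.min(),u.max(),v.min(),v.max())
chk(load('side7'));print();chk(load('side12'))
print();chk(grab('side'))
E
```

```text
0.055 36 [0.0574 0.0709 0.0682]
0.106 25 [0.0567 0.0726 0.1128]
0.12 21 [0.0562 0.0728 0.1275]
0.134 19 [0.0595 0.072  0.1373]
px 287.21311475409834 192.70491803278688 285 290 187 199

0.055 34 [0.0573 0.0722 0.0671]
0.106 22 [0.0561 0.0743 0.1121]
0.12 27 [0.0564 0.0729 0.1266]
0.134 15 [0.0584 0.0683 0.1374]
px 287.23333333333335 192.76666666666668 285 290 187 198

0.055 36 [0.0569 0.0718 0.0672]
0.106 23 [0.057  0.0732 0.1142]
0.12 22 [0.0562 0.073  0.1279]
0.134 17 [0.0599 0.0706 0.1378]
px 287.25 192.7 285 290 187 198
```

The pin's pixels are unchanged, so the difference was noise. Handing in.

```bash
python3 -c "
from station import r
print(r.hand_in())"
```

```text
the job is handed in; nothing more can be done
None
```

I handed the job in at about 18.7 s, with the gripper raised clear of everything.

- **Pin:** I drew it straight up out of the bore and slid its neck into the notch until it touched the closed end (about 6.5 N). I then backed off slightly and lowered it until the collar rested on the plate. It stands upright with its grip top at about 139 mm.
- **Big roll:** I lifted it from the rack, passed it over the end block and lowered it until its weight was on the bar. It hangs near the bar's middle, between block and post, with its top at about 148 mm.

**Last checks:** In the final picture the small roll is still in its rack slot. The bottle and jar read within 2 mm of where they started. I never went near the scraper; my last look at it, as I reached the rack, showed it in place. The highest wrist force I read was about 7 N.

**Disagreements:** One depth reading of the pin's top was about 4 mm off the earlier one. The pin's pixels had not moved and a repeat reading was closer, so I took it as depth noise. The two cameras also differed by about 3 mm in the stand's y, and I used a position about midway between them.

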